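# Clamp a lens ring in the spring-jaw holder and hold its index plunger back

### The job

Draw the lens ring holder's sliding jaw out by its pull post, to the long line on the bar at the end of its travel, so that the index plunger drops into its hole, and let go; then gently lay the lens ring flat on the middle of the bed between the open V jaws and let go. Now pull the plunger's knob straight up as far as it goes, so that the jaw runs home on the ring, and finish while still holding the knob fully up and touching neither jaw nor ring, so that the pin does not drag on the bar. Leave the other things on the bench where they are.

Things in the scene. Friction and masses are not known exactly. Their poses are not given: they have to be found in the camera images.
- holder: The lens ring holder: aluminium base plate 152 x 72 mm, top at z = 10 mm, heavy, does not move. Origin on the bench, under the place of the clamped ring; x axis along the holder towards the pull post, z up. From x = -36 to -11 mm stands the fixed steel V jaw (28 mm wide, top at z = 47 mm); from x = 58 to 92 mm the guide block (39 mm wide, top at z = 56 mm) that carries the plunger.
- seat (a point): Where the ring's centre lies once clamped: 39 mm above the bench, axes as the holder's. Under it runs the bed, a rib 22 mm wide, flat top at z = 34 mm, 24 mm above the plate, so that fingers can straddle it. With the jaw latched open, lay the ring on the bed's middle line with its centre 3 to 18 mm from here towards the holder's +x (8 mm is good); the closing jaw pushes it to here.
- jaw (a joint): Travel of the sliding V jaw (28 mm wide, top at z = 47 mm) in m along the holder's +x, against a spring: 0 = shut on nothing (as it starts), 0.038 = drawn out to its stop, 0.036 = latched by the plunger, the long line on its bar just outside the guide block; 0.014 = shut on the ring. Drawing it out takes 6 N, rising to 11 N at the stop; released, it runs back damped, at about 0.1 m/s.
- jaw_handle (a point): Middle of the upright black pull post on the outer end of the jaw's bar: round, 14 mm across, free from z = 50 to 84 mm; this point is at z = 66 mm. It moves with the jaw: 132 mm from the holder's origin along its x when shut, 170 mm at the stop. Grip it from above, fingers on its two sides across the holder. The bar (16 mm wide, top at z = 45.5 mm) ends in a 20 mm block under it.
- plunger (a joint): Lift of the index plunger in m, straight up against a spring: 0 = its 6 mm pin fully down in the bar's hole, 0.007 = the pin rides on top of the bar (as it starts), 0.012 = fully back at its stop. Lifting takes about 7 N out of the hole, rising to 12 N at the stop.
- plunger_knob (a point): Middle of the black plunger knob over the guide block: round, 22 mm across, 21 mm high, axis upright, 75 mm from the holder's origin along its x; at z = 87 mm with the pin in the hole, 94 mm riding on the bar, 99 mm fully back. Below it is a barrel at most 20 mm across.
- lens_ring_center (a point): Centre of the loose black lens ring with a clear lens, 32 mm across, 10 mm high, lying flat on the pack of lens tissue: its underside is 9 mm above the bench at the start. The fingers take it by its rim.
- lens_tissue: Pack of lens tissue, a flat box 62 x 100 x 9 mm (long side along its y axis), loose, beside the holder; the ring lies on it. Origin: centre of the underside.
- cement_bottle: Dropper bottle, 34 mm across, 94 mm high, loose, behind the holder; leave it. Origin: centre of the underside.
- tweezers: Steel tweezers, 14 x 128 x 9 mm (long along its y axis), loose, between the holder and the robot; leave them. Origin: centre of the underside.
- caliper: Sliding calliper, 66 x 198 x 11 mm (long along its y axis), loose, left of the holder; leave it. Origin: centre of the underside.
- hex_key: L-shaped hex key, 35 x 93 x 7 mm (long along its y axis), loose, between the holder and the robot; leave it. Origin: centre of the underside.
Mind the look-alikes: they are no part of the job. There is more than one size of the part that bears lens_ring_center; the job needs the smallest.

How it is judged (in metres and radians):
On the way, in this order (a step that is already met when the one before it is completed fails the run):
1. the jaw has been drawn out and let go, and stands open with the plunger's pin down in its hole (value of joint jaw above 0.034 m and value of joint plunger below 0.002 m and contact force between the fingers and jaw below 0.3 N), for 0.2 s.
2. the ring lies flat on the bed between the jaws, let go of, and the jaw is still latched open (x of lens_ring_center in the frame of seat between -0.003 and 0.025 m and y of lens_ring_center in the frame of seat between -0.008 and 0.008 m and z of lens_ring_center in the frame of seat between -0.002 and 0.002 m and angle between lens_ring_center's own z axis and vertical below 0.1 rad and contact force between the fingers and lens_ring below 0.1 N and linear speed of lens_ring below 0.02 m/s and value of joint jaw above 0.034 m and value of joint plunger below 0.002 m), for 0.2 s.
At the end, for the whole second after the job is handed in: Plunger held by the fingers at least 10 mm up (of 12); jaw shut on the ring by its own spring (travel 11.5 to 16.5 mm, over 2 N on both sides of the ring); ring flat on the bed, at rest, within 2.5 mm of its seat; the robot touches neither jaw nor ring (value of joint plunger above 0.01 m and contact force between the fingers and plunger above 3 N and value of joint jaw between 0.0115 and 0.0165 m and contact force between each of jaw, holder and lens_ring above 2 N and horizontal distance between lens_ring_center and seat below 0.0025 m and z of lens_ring_center in the frame of seat between -0.002 and 0.002 m and angle between lens_ring_center's own z axis and vertical below 0.1 rad and linear speed of lens_ring below 0.01 m/s and contact force between each of the arm, the fingers and jaw below 0.3 N and contact force between the fingers and lens_ring below 0.1 N); the arm keeps its last pose, push and grip.
It fails at once if the lens ring is dropped (falls loose faster than 0.5 m/s, about 12 mm) (linear speed of lens_ring above 0.5 m/s and contact force between the fingers and lens_ring below 0.05 N).
It fails at once if the lens ring is tipped over (angle between lens_ring_center's own z axis and vertical above 0.7 rad).
It fails at once if a bystander is pushed away or knocked over (distance of any of cement_bottle, tweezers, caliper, hex_key from where it was at the start of the episode above 0.02 m or angle between cement_bottle's own z axis and vertical above 0.5 rad or distance of lens_tissue from where it was at the start of the episode above 0.03 m).
It also fails if it takes over 48 s, if anything falls off the work surface, if the arm or the gripper's body presses on something with over 40 N, if the wrist force passes 120 N, or if a joint passes its speed limit or range.

### The arm

A 7-joint arm with a two-finger parallel gripper is mounted at the origin on a cart in front of the work surface, level with it; the furniture and walls round the work are solid. World frame = base frame: x ahead of the robot, y to its left, z up, the work surface at z = 0. Lengths are in mm, angles in rad, forces in N, time in s.
With the tool pointing down it reaches from about 425 to 875 mm from the base axis. Payload 4.7 kg.
Tool frame: the origin (TCP) lies midway between the tips of the shut fingers; the grasp point (between the pads) lies 19 mm behind it; z points along the fingers, y is the line along which they close (so a half turn about z gives the same grasp; the last joint's range is limited). The gripper opens to 87 mm and grips with 3 to 60 N. Pads are 19 mm wide; open, the fingers measure 117 mm over their backs; the gripper's body (75 mm by 190 mm) begins 51 mm behind the grasp point.
Start: joints at [1.323, 0.321, -0.07, 1.45, 0.023, 1.371, -0.057], TCP at [168.211, -627.878, 222.587] pointing down, gripper open.
Joint ranges: [-2.86, 2.86], [-0.3, 2.09], [-1.38, 1.24], [0.06, 2.45], [-1.56, 4.7], [0.09, 2.05], [-2.69, 2.69]. Speed limits (rad/s): [2.57, 2.57, 3.14, 3.14, 3.14, 3.14, 3.14].

### API

Orientations are given as a unit quaternion [w, x, y, z].
In Python, from workcell import state, read_camera, get_calibration, finish_job gives the robot as it stands. The module is installed in compiled form; this text tells all that it offers.
- The arm moves only by the tool send_rows, never from a script. Its argument "targets" is a list of rows, each a list of 6 numbers: the shift along the tool's x, y, z in mm, then the turn, a rotation vector about the tool's x, y, z in degrees. A call has 1 to 10 rows; each row is the pose to reach, as a shift and turn from the pose commanded when the call began, along the tool's axes at that moment; what a row does not reach only later rows make up. A row lasts 1/8 s, in which the tool goes at most 62.5 mm and 10.7 degrees, less where a joint would pass 70% of its speed; a pose out of reach is approached as far as the arm can. A call with a gripper value outside its range is refused whole. "jaw" is the finger opening in mm, from 0 to 87, set as the call begins (left out, the last holds). The fingers move at their own pace and stop on an object; "newtons" is the grip in N (left out, the last holds). Time passes only in rows, so rows that repeat a pose let the fingers close. It gives the time, the measured TCP pose, the force, the opening and the grip force at its end, in the units of the state.
- state(): the state, without advancing time (a new reading comes with each control period).
- read_camera(name): name is "side" or "top"; returns the picture (400x640x3 uint8, red, green, blue); there is no depth.
- get_calibration(name): a dict with "K" (3x3 intrinsics, pixels), "k1" (the pictures are not rectified: a ray, as slopes to the right and down, at radius r is drawn at 1 + k1 r^2 times it, then the intrinsics apply), "eye" and "attitude" of the camera in the world. Camera axes: x right, y up, looking along -z (the intrinsics and any distortion apply to the point x, -y, -z); pixel columns grow to the right and rows downward; lengths in mm; the calibration is good to about 2 mm. A picture is of the moment at which its call begins. get_calibration takes no time and is no camera call.
- finish_job(): hands the job in; it is judged then, once.
The state is a dict: "clock": time; "qpos": joint angles; "joint_velocities": joint speeds; "effort": joint torques, N m; "tcp_pos": TCP position; "orientation": TCP orientation; "ft_force": force on the tool from outside, world axes, zero at the start; "torque": the same for the moment, N m; "gripper_width": finger opening in mm; "gripper_force": force on a finger pad.
Only numpy, scipy, OpenCV 4.12 (cv2) and the standard library are available. Lean on these libraries where they do the work, as an engineer would, in place of code of your own. Each camera call takes 0.05 s, during which the arm holds its last target. There are 200 camera calls.

## Working session

There is one attempt and no reset: what is moved stays moved. The work goes in short steps, Python scripts to look and compute and a tool call to move; the robot and the scene stay as the last step left them, time stands still between calls to the robot, and variables do not carry over. Pictures are saved under pics/ and viewed, at most 12 in all, crops included, and the job is handed in when it is done.

Besides the shell and the picture viewer there is one more tool, called as a command line: name --pt "numbers of a row" for each row, then --argument value for the rest. send_rows: Moves the arm, as the interface text tells. Its arguments: {"type":"object","properties":{"targets":{"type":"array","items":{"type":"array","items":{"type":"number"}}},"jaw":{"type":"number"},"newtons":{"type":"number"}},"required":["targets"]}

```bash
mkdir -p pics; cat > h.py <<'E'
import numpy as np, cv2
from scipy.spatial.transform import Rotation as R
from workcell import *
def cam(n):
    c=get_calibration(n); a=np.array(c["attitude"],float)
    M=a if a.shape==(3,3) else R.from_quat(a,scalar_first=True).as_matrix()
    return np.array(c["K"]),float(c["k1"]),np.array(c["eye"],float),M
def ray(n,u,v):
    K,k1,e,M=cam(n); d=np.array([(u-K[0,2])/K[0,0],(v-K[1,2])/K[1,1]]); s=d.copy()
    for _ in range(30): s=d/(1+k1*(s@s))
    return e,M@np.array([s[0],-s[1],-1])
def onz(n,u,v,z):
    e,d=ray(n,u,v); return e+d*(z-e[2])/d[2]
def proj(n,p):
    K,k1,e,M=cam(n); q=M.T@(np.array(p,float)-e); s=np.array([q[0],-q[1]])/-q[2]; s=s*(1+k1*(s@s))
    return K[0,0]*s[0]+K[0,2],K[1,1]*s[1]+K[1,2]
def snap(n,f):
    im=read_camera(n); cv2.imwrite(f"pics/{f}.png",im[:,:,::-1]); return im
E
python3 - <<'E'
from h import *
print(get_calibration("top"),get_calibration("side"))
snap("top","t0");snap("side","s0");print(state())
E
```

```text
{'K': array([[370.57161449,   0.        , 317.50401312],
       [  0.        , 370.57161449, 199.92829704],
       [  0.        ,   0.        ,   1.        ]]), 'k1': -0.03286757014113168, 'eye': array([512.1700288 ,  87.03154089, 969.14701414]), 'attitude': array([ 0.70925788,  0.01262614, -0.02540373, -0.70437808])} {'K': array([[511.12506079,   0.        , 307.60347834],
       [  0.        , 511.12506079, 211.15019403],
       [  0.        ,   0.        ,   1.        ]]), 'k1': 0.05242171431030734, 'eye': array([-602.56620018,  210.7300777 , 1061.8066157 ]), 'attitude': array([-0.60348742, -0.2878631 ,  0.31165896,  0.67513441])}
{'clock': 0.1, 'qpos': array([ 1.32311135,  0.32175147, -0.07006971,  1.45158498,  0.02257888,
        1.37077522, -0.05686912]), 'joint_velocities': array([ 0.00081945, -0.00056631, -0.00067856, -0.00324713, -0.00034549,
       -0.00115011,  0.00158061]), 'effort': array([-4.32763554e-04, -4.92569089e+01, -4.05860329e-01, -3.13399172e+01,
       -6.40833378e-02,  3.94726137e-02,  8.80627249e-05]), 'tcp_pos': array([ 168.04469314, -627.38172328,  221.55300747]), 'orientation': array([-8.52983282e-04,  9.91442755e-01,  1.30539314e-01, -1.51444556e-04]), 'ft_force': array([-1.0107737 ,  0.31964472, -0.57171097]), 'torque': array([-0.03271453, -0.03070924, -0.01307898]), 'gripper_force': 0.0, 'gripper_width': 86.85661030266898}
```

View pics/t0.png

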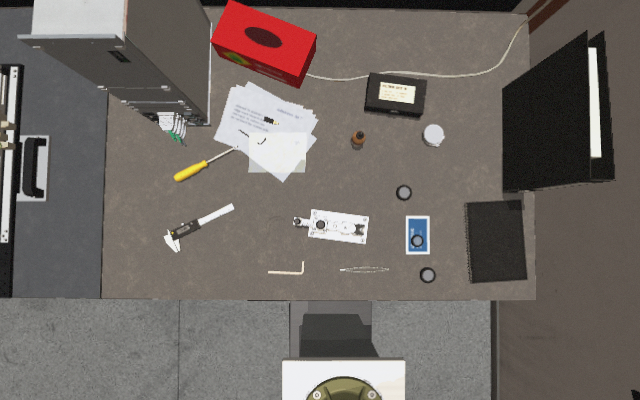

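View pics/s0.png

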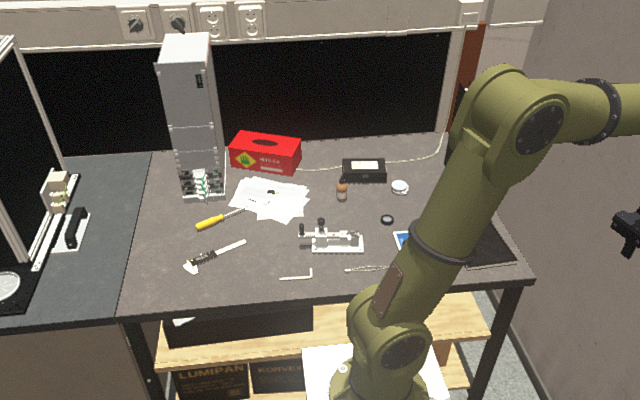

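Top view: holder at about (338,226), post (298,222), knob (320,225). There are three ring candidates: (404,192), (417,241) on the blue tissue, and (428,275). I'll enlarge that area to tell them apart.

```bash
python3 - <<'E'
from h import *
im=cv2.imread("pics/t0.png"); c=cv2.resize(im[180:290,285:443],None,fx=5,fy=5,interpolation=cv2.INTER_CUBIC); cv2.imwrite("pics/c0.png",c)
s=cv2.imread("pics/s0.png"); cv2.imwrite("pics/c1.png",cv2.resize(s[205:265,285:400],None,fx=6.5,fy=6.5,interpolation=cv2.INTER_CUBIC))
E
```

```text
(no output)
```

View pics/c0.png

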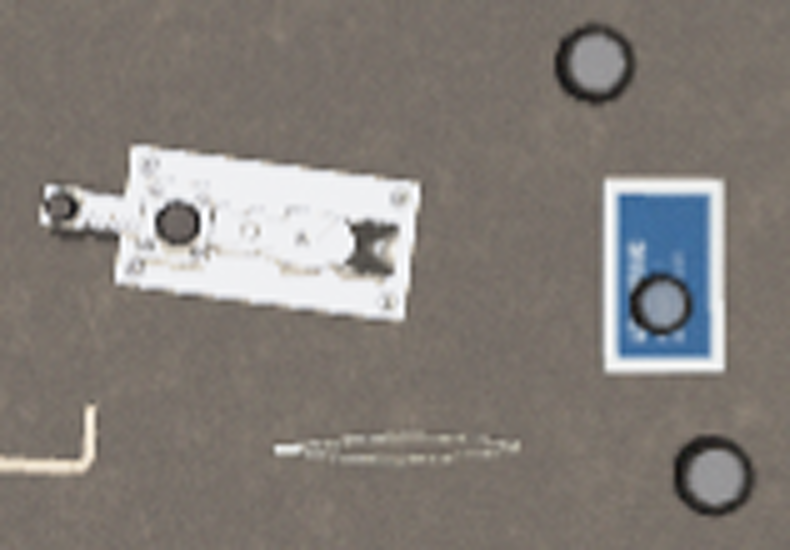

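View pics/c1.png

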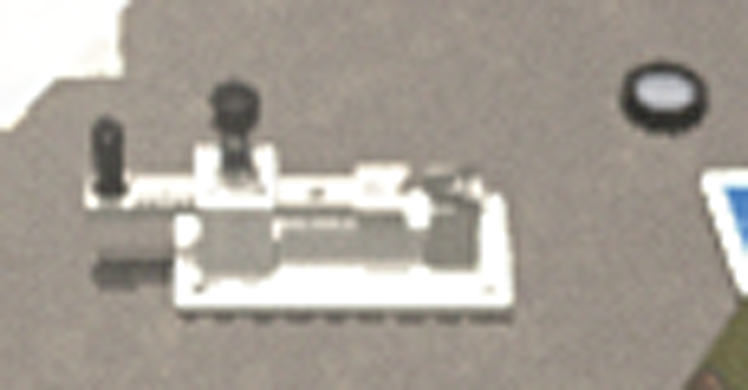

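The ring at (417,241), on the tissue, is the smallest: about 60 crop px across, against about 78 for the ones at (404,192) and (428,275). It's also the only one lying on the tissue, so it is the one meant. Next I'll measure.

```bash
cat > meas.py <<'E'
from h import *
def blobs(im,x0,y0,x1,y1,th=90,up=4):
    g=cv2.cvtColor(im,cv2.COLOR_BGR2GRAY)[y0:y1,x0:x1]
    g=cv2.resize(g,None,fx=up,fy=up,interpolation=cv2.INTER_CUBIC)
    n,l,s,c=cv2.connectedComponentsWithStats((g<th).astype(np.uint8))
    return [((c[i]+.5)/up-.5+[x0,y0],s[i,4]/up**2,s[i,2:4]/up) for i in range(1,n) if s[i,4]>10*up*up]
E
python3 - <<'E'
from meas import *
im=cv2.imread("pics/t0.png"); s=cv2.imread("pics/s0.png")
for b in blobs(im,290,215,330,235): print("top dark",b)
for b in blobs(im,408,225,426,255,110): print("ring",b, onz("top",*b[0],19))
for b in blobs(s,295,214,330,240,95): print("side dark",b)
# ring rim outer circle: hsv blue inverse
hsv=cv2.cvtColor(im,cv2.COLOR_BGR2HSV)
m=((cv2.cvtColor(im,cv2.COLOR_BGR2GRAY)>190)*255).astype(np.uint8); m[:, :306]=0; m[:,372:]=0; m[:205]=0; m[248:]=0
c=max(cv2.findContours(m,0,2)[0],key=cv2.contourArea)
P=np.array([onz("top",*p[0],10)[:2] for p in c],np.float32); print("plate",cv2.minAreaRect(P))
t=((hsv[...,1]>100)*255).astype(np.uint8);t[:, :400]=0;t[:,434:]=0;t[:210]=0;t[260:]=0
c=max(cv2.findContours(t,0,2)[0],key=cv2.contourArea);P=np.array([onz("top",*p[0],9)[:2] for p in c],np.float32);print("tissue",cv2.minAreaRect(P))
print("knob",onz("top",320.5,224.5,104.5))
E
```

```text
top dark (array([299.9775878 , 224.70956562]), np.float64(33.8125), array([13.5,  9.5]))
top dark (array([320.03656915, 224.7706117 ]), np.float64(23.5), array([8.5, 7.5]))
ring (array([418.10887097, 236.87456111]), np.float64(284.8125), array([16.75, 25.75])) [ 470.06397924 -189.60830189   19.        ]
side dark (array([320.76671733, 221.4699848 ]), np.float64(41.125), array([7. , 8.5]))
side dark (array([301.30119048, 228.95079365]), np.float64(39.375), array([ 4.5 , 11.25]))
plate ((496.611572265625, 20.875572204589844), (159.9932403564453, 72.15855407714844), 82.79707336425781)
tissue ((475.8760070800781, -190.73399353027344), (80.48802185058594, 44.78565216064453), 0.14537031948566437)
knob [501.51499541  64.20157172 104.5       ]
```

```bash
python3 - <<'E'
from meas import *
im=cv2.imread("pics/t0.png")
h=np.deg2rad(82.8); ax=np.array([np.cos(h),np.sin(h)]); ay=np.array([-ax[1],ax[0]])
def tri(a,b):
    (e,d),(f,g)=ray("top",*a),ray("side",*b)
    A=np.c_[d,-g]; t=np.linalg.lstsq(A,f-e,rcond=None)[0]; p,q=e+d*t[0],f+g*t[1]; return (p+q)/2,np.linalg.norm(p-q)
print("knob tri",tri((320.2,224.6),(320.9,221.3)), "post tri",tri((297.8,221.2),(301.2,224.5)))
k=onz("top",320.2,224.5,104.5)[:2]; p=onz("top",297.8,221.2,84)[:2]; pl=np.array([496.61,20.88])
print("k",k,"p",p,"plate rel to knob axis",(k-pl)@ax,(k-pl)@ay,(p-k)@ax,(p-k)@ay, np.rad2deg(np.arctan2(*(p-k)[::-1])))
# side views on planes
print("side knob z94",onz("side",320.8,221.4,94),"side post z66ish",onz("side",301.3,229,66))
# ring: gray disc in blue; rim via Hough
g=cv2.resize(cv2.cvtColor(im,cv2.COLOR_BGR2GRAY)[225:257,403:432],None,fx=8,fy=8,interpolation=cv2.INTER_CUBIC)
c=cv2.HoughCircles(g,cv2.HOUGH_GRADIENT_ALT,1.2,60,param1=150,param2=.5,minRadius=25,maxRadius=70)
if c is not None:
  for x,y,r in c[0]: q=((x+.5)/8-.5+403,(y+.5)/8-.5+225); print("circ",q,r/8,onz("top",*q,19))
m=cv2.inRange(g,0,70); print("dark",cv2.minEnclosingCircle(max(cv2.findContours(m,0,2)[0],key=cv2.contourArea)))
print("eye view px",onz("top",417.2,240.8,19), proj("top",[*(k-75*ax),39]))
E
```

```text
knob tri (array([501.28699588,  65.7477414 ,  96.17593812]), np.float64(2.134617175425549)) post tri (array([509.06596668, 120.61034839,  82.80063956]), np.float64(5.521006365251167))
k [501.51069487  64.90059584] p [508.77242112 117.82265146] plate rel to knob axis 44.287700231265866 0.6551921957816776 53.41488503696343 -0.5715730170051235 82.1869223593164
side knob z94 [503.45283251  66.8305385   94.        ] side post z66ish [508.69072799 123.47288046  66.        ]
circ (np.float32(417.8625), np.float32(240.7625)) 5.061926 [ 460.08996414 -188.90452662   19.        ]
circ (np.float32(417.8625), np.float32(240.7625)) 3.926492 [ 460.08996414 -188.90452662   19.        ]
dark ((113.0, 126.0), 51.6624641418457)
eye view px [ 459.98792415 -187.18249906   19.        ] (np.float64(349.16002584362013), np.float64(228.10483992325942))
```

```bash
cat > go.py <<'E'
import sys
from h import *
O=np.array([492.6,-8.9]); H=82.8
def hold(x,y=0):
    h=np.deg2rad(H); return O+x*np.array([np.cos(h),np.sin(h)])+y*np.array([-np.sin(h),np.cos(h)])
def show(*pts,head=H):
    s=state(); q=R.from_quat(s["orientation"],scalar_first=True); p=np.array(s["tcp_pos"])
    T=R.from_euler("z",head,degrees=True)*R.from_euler("x",180,degrees=True)
    print("at",p.round(1),"t",s["clock"],"turn",(q.inv()*T).as_rotvec(degrees=True).round(2),"F",s["ft_force"].round(1),"w",round(s["gripper_width"],1))
    for t in pts: print(np.round(t,1),"->",q.inv().apply(np.array(t)-p).round(1))
E
python3 -c "
from go import *
show([450,-360,230],[*hold(132),200],[*hold(132),130])"
```

```text
at [ 168.  -627.4  221.6] t 0.1 turn [-9.00e-02 -5.00e-02 -6.78e+01] F [-1.   0.3 -0.6] w 86.9
[ 450 -360  230] -> [ 341.6 -185.3   -8.2]
[509.1 122.1 200. ] -> [ 523.5 -635.6   22.6]
[509.1 122.1 130. ] -> [ 523.5 -635.4   92.6]
```

send_rows --pt "342 -185 -8 0 0 -30" --pt "342 -185 -8 0 0 -68" --pt "342 -185 -8 0 0 -67.8" --pt "342 -185 -8 0 0 -67.8" --pt "342 -185 -8 0 0 -67.8" --pt "342 -185 -8 0 0 -67.8" --pt "342 -185 -8 0 0 -67.8" --pt "523 -635 22 0 0 -67.8" --pt "523 -635 22 0 0 -67.8" --pt "523 -635 22 0 0 -67.8" --jaw 70

```text
clock: 1.35
tcp_pos: [472.7, -173.8, 218.5]
orientation: [-0.0, 0.751, 0.661, -0.0]
ft_force: [0.1, 0.0, -0.6]
gripper_width: 70.1
gripper_force: 0.0
```

send_rows --pt "500 0 0 0 0 0"

```text
clock: 1.48
tcp_pos: [480.4, -111.9, 218.4]
orientation: [-0.0, 0.751, 0.661, -0.0]
ft_force: [-0.1, 0.2, -0.2]
gripper_width: 70.2
gripper_force: 0.0
```

```bash
python3 -c "
from go import *
show([*hold(132),200],[*hold(132),110])"
```

```text
at [ 480.4 -111.9  218.4] t 1.475 turn [-0.04  0.03 -0.11] F [-0.1  0.2 -0.2] w 70.2
[509.1 122.1 200. ] -> [235.7  -1.2  18.3]
[509.1 122.1 110. ] -> [235.8  -1.1 108.3]
```

send_rows --pt "236 -1 18 0 0 0" --pt "236 -1 18 0 0 0" --pt "236 -1 18 0 0 0" --pt "236 -1 18 0 0 0" --pt "236 -1 68 0 0 0" --pt "236 -1 108 0 0 0" --pt "236 -1 108 0 0 0"

```text
clock: 2.35
tcp_pos: [507.0, 120.0, 108.0]
orientation: [-0.002, 0.75, 0.661, -0.003]
ft_force: [-0.2, 0.5, -0.1]
gripper_width: 69.9
gripper_force: 0.0
```

```bash
python3 - <<'E'
from go import *
show([*hold(132),51])
s=snap("side","s1");t=snap("top","t1")
a=cv2.resize(s[170:260,260:375,::-1],(575,450),interpolation=cv2.INTER_CUBIC); cv2.imwrite("pics/c2.png",a)
print(proj("side",[*hold(132),66]),proj("side",[*hold(132),84]),proj("side",state()["tcp_pos"]))
E
```

```text
at [507. 120. 108.] t 2.35 turn [-0.4   0.1  -0.04] F [-0.2  0.5 -0.1] w 69.9
[509.1 122.1  51. ] -> [ 2.4  2.3 57. ]
(np.float64(301.7663979175421), np.float64(228.85863813159955)) (np.float64(301.6434640014216), np.float64(224.22809452670901)) (np.float64(301.76775415093937), np.float64(216.69609859353338))
```

View pics/c2.png

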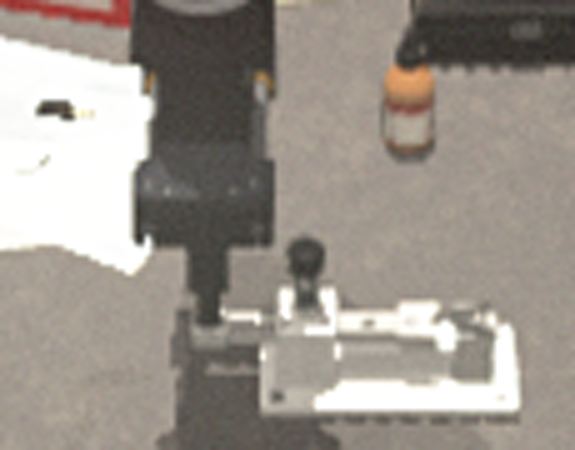

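The gripper stands over the post with the fingers either side of it (crop 208,320). Descending.

send_rows --pt "1 1 30 0 0 0" --pt "1 1 56 0 0 0" --pt "1 1 56 0 0 0" --pt "1 1 56 0 0 0"

```text
clock: 2.95
tcp_pos: [512.4, 122.4, 57.0]
orientation: [0.001, 0.75, 0.661, 0.001]
ft_force: [-0.2, -0.6, 0.4]
gripper_width: 69.6
gripper_force: 0.0
```

send_rows --pt "0 0 0 0 0 0" --pt "0 0 0 0 0 0" --pt "0 0 0 0 0 0" --pt "0 0 0 0 0 0" --pt "0 0 0 0 0 0" --jaw 0 --newtons 30

```text
clock: 3.58
tcp_pos: [510.7, 122.2, 54.9]
orientation: [-0.0, 0.75, 0.661, -0.0]
ft_force: [-0.7, -0.6, -1.1]
gripper_width: 27.6
gripper_force: 0.0
```

send_rows --pt "0 0 0 0 0 0" --pt "0 0 0 0 0 0" --pt "0 0 0 0 0 0" --pt "0 0 0 0 0 0" --newtons 40

```text
clock: 4.08
tcp_pos: [509.3, 122.4, 54.7]
orientation: [-0.001, 0.75, 0.661, -0.001]
ft_force: [-5.8, 0.6, 4.3]
gripper_width: 12.8
gripper_force: 40.0
```

send_rows --pt "8 0 0 0 0 0" --pt "16 0 0 0 0 0" --pt "24 0 0 0 0 0" --pt "31 0 0 0 0 0" --pt "36 0 0 0 0 0" --pt "38 0 0 0 0 0" --pt "39 0 0 0 0 0" --pt "39 0 0 0 0 0"

```text
clock: 5.08
tcp_pos: [513.5, 155.1, 54.6]
orientation: [0.002, 0.751, 0.66, -0.006]
ft_force: [-9.4, -11.7, 12.6]
gripper_width: 13.2
gripper_force: 40.0
```

send_rows --pt "3 0 0 0 0 0" --pt "6 0 0 0 0 0" --pt "7 0 0 0 0 0" --pt "7 0 0 0 0 0"

```text
clock: 5.58
tcp_pos: [514.1, 160.3, 54.6]
orientation: [0.002, 0.751, 0.66, -0.007]
ft_force: [-11.2, -14.6, 15.0]
gripper_width: 12.8
gripper_force: 40.0
```

```bash
python3 - <<'E'
from go import *
show()
s=snap("side","s2")
cv2.imwrite("pics/c3.png",cv2.resize(s[200:260,280:375,::-1],(760,480),interpolation=cv2.INTER_CUBIC))
E
```

```text
at [514.1 160.3  54.6] t 5.575 turn [-0.33  0.77 -0.19] F [-11.2 -14.6  15. ] w 12.8
```

View pics/c3.png

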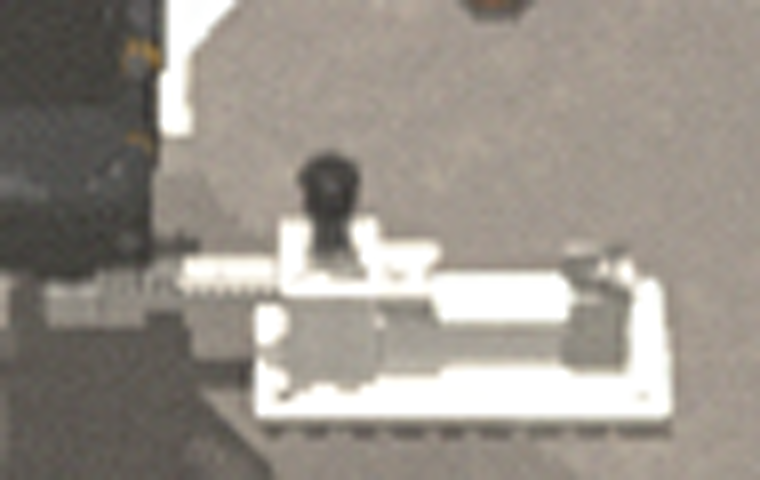

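The jaw is drawn out. The knob has dropped from row 220.8 to 222.9, which is about 7 mm, so the pin is in. Now I'll ease off and let go.

send_rows --pt "-4 0 0 0 0 0" --pt "-6 0 0 0 0 0" --pt "-6 0 0 0 0 0"

```text
clock: 6.0
tcp_pos: [513.8, 158.1, 54.7]
orientation: [0.001, 0.751, 0.661, -0.004]
ft_force: [-9.0, -7.8, 9.7]
gripper_width: 13.2
gripper_force: 40.0
```

send_rows --pt "0 0 0 0 0 0" --pt "0 0 0 0 0 0" --pt "0 0 0 0 0 0" --pt "0 0 0 0 0 0" --jaw 60

```text
clock: 6.5
tcp_pos: [516.0, 162.2, 55.0]
orientation: [0.0, 0.75, 0.661, 0.0]
ft_force: [0.0, 0.3, 0.4]
gripper_width: 45.1
gripper_force: 0.0
```

```bash
python3 - <<'E'
from meas import *
from go import *
s=snap("side","s3")
for b in blobs(s[:,:,::-1].copy(),312,214,330,240,95): print(b)
show([*hold(160),150],[475,-150,180],[460,-188.5,60])
E
```

```text
(array([320.79811887, 224.34282988]), np.float64(57.3125), array([ 7., 12.]))
at [515.9 162.2  55. ] t 6.55 turn [ 0.02 -0.02  0.02] F [-0.4 -0.4  0.7] w 49.5
[512.7 149.8 150. ] -> [-12.6  -1.7 -95. ]
[ 475 -150  180] -> [-314.8   -1.5 -125.1]
[ 460.  -188.5   60. ] -> [-354.9  -11.6   -5.1]
```

send_rows --pt "0 0 -62 0 0 0" --pt "0 0 -125 0 0 0" --pt "-315 -2 -125 0 0 0" --pt "-315 -2 -125 0 0 0" --pt "-315 -2 -125 0 0 0" --pt "-315 -2 -125 0 0 0"

```text
clock: 7.3
tcp_pos: [482.5, -87.8, 180.3]
orientation: [0.001, 0.75, 0.661, 0.0]
ft_force: [1.3, -0.5, 0.5]
gripper_width: 59.6
gripper_force: 0.0
```

```bash
python3 - <<'E'
from meas import *
from go import *
s=cv2.imread("pics/s3.png"); x0,y0=proj("side",[460,-188.5,14]); print(x0,y0)
x,y=int(x0),int(y0); g=cv2.resize(s[y-12:y+13,x-18:x+19],None,fx=8,fy=8,interpolation=cv2.INTER_CUBIC)
hsv=cv2.cvtColor(g,cv2.COLOR_BGR2HSV); m=(((hsv[...,2]<90))*255).astype(np.uint8)
n,l,st,c=cv2.connectedComponentsWithStats(m)
for i in range(1,n):
  if st[i,4]>300: print((st[i,:2]/8+[x-18,y-12]),st[i,2:4]/8,c[i]/8+[x-18,y-12])
cv2.imwrite("pics/c4.png",cv2.resize(g,None,fx=2,fy=2)); show([460,-188.7,60])
t=cv2.imread("pics/t0.png"); g=cv2.resize(t[228:254,405:431],None,fx=8,fy=8,interpolation=cv2.INTER_CUBIC)
hsv=cv2.cvtColor(g,cv2.COLOR_BGR2HSV); m=((hsv[...,2]<75)*255).astype(np.uint8)
n,l,st,c=cv2.connectedComponentsWithStats(m)
for i in range(1,n):
  if st[i,4]>300: print("top",st[i,:2]/8+[405,228],st[i,2:4]/8, onz("top",*((st[i,:2]+st[i,2:4]/2)/8+[404.5,227.5]),17))
E
```

```text
408.3857065622879 244.65158959901248
[390. 232.] [5.125 2.625] [392.31078179 233.17955326]
[395.5 232. ] [2.75  3.375] [396.85785061 233.64900915]
[406. 232.] [21.    5.25] [417.46677215 233.30893987]
[421.875 235.75 ] [5.125 6.   ] [424.63266509 238.60288915]
[415.875 238.   ] [3.5   2.875] [417.66921222 239.20016077]
at [482.5 -87.8 180.3] t 7.3 turn [0.08 0.05 0.01] F [ 1.3 -0.5  0.5] w 59.6
[ 460.  -188.7   60. ] -> [-102.8   -9.9  120.3]
top [411.125 235.   ] [12.125 11.875] [ 460.804676   -186.43107403   17.        ]
```

View pics/c4.png

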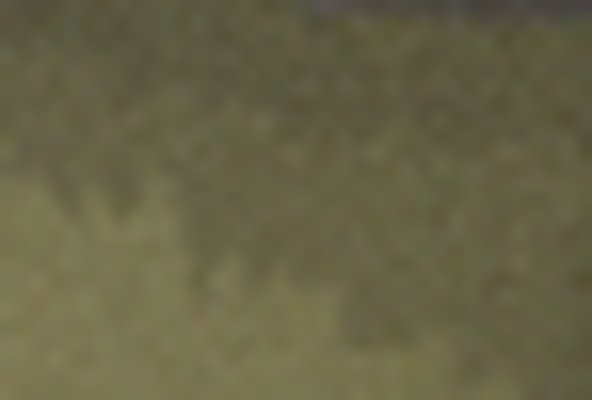

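The side view of the ring is blocked by the arm, so I'm using the top view: ring at about (460.5,-187).

send_rows --pt "-101 -10 30 0 0 0" --pt "-101 -10 80 0 0 0" --pt "-101 -10 120 0 0 0" --pt "-101 -10 140 0 0 0" --pt "-101 -10 140 0 0 0" --pt "-101 -10 140 0 0 0" --jaw 52

```text
clock: 8.05
tcp_pos: [461.3, -184.9, 41.0]
orientation: [0.001, 0.75, 0.662, 0.0]
ft_force: [0.3, -0.3, -0.1]
gripper_width: 52.4
gripper_force: 0.0
```

```bash
python3 - <<'E'
from go import *
show([460.5,-187,11])
t=snap("top","t4")
print(proj("top",state()["tcp_pos"]))
E
```

```text
at [ 461.3 -184.9   41. ] t 8.05 turn [0.1  0.03 0.04] F [ 0.3 -0.3 -0.1] w 52.4
[ 460.5 -187.    11. ] -> [-2.2 -0.6 30. ]
(np.float64(418.88294004012204), np.float64(240.67576332565125))
```

send_rows --pt "-1 0 15 0 0 0" --pt "-1 0 25 0 0 0" --pt "-1 0 29 0 0 0" --pt "-1 0 29 0 0 0" --pt "-1 0 29 0 0 0" --pt "-1 0 29 0 0 0" --newtons 10 --jaw 40

```text
clock: 8.85
tcp_pos: [460.4, -186.0, 11.2]
orientation: [0.0, 0.75, 0.661, 0.0]
ft_force: [-0.1, -1.1, 0.3]
gripper_width: 39.8
gripper_force: 0.0
```

send_rows --pt "0 0 0 0 0 0" --pt "0 0 0 0 0 0" --pt "0 0 0 0 0 0" --pt "0 0 0 0 0 0" --jaw 20 --newtons 12

```text
clock: 9.35
tcp_pos: [460.2, -185.9, 11.0]
orientation: [0.0, 0.75, 0.661, -0.0]
ft_force: [0.3, -0.7, 1.0]
gripper_width: 29.9
gripper_force: 12.0
```

```bash
python3 - <<'E'
from go import *
show([*hold(8),120],[*hold(8),36.5])
E
```

```text
at [ 460.2 -185.9   11. ] t 9.35 turn [ 0.01  0.01 -0.  ] F [ 0.3 -0.7  1. ] w 29.9
[493.6  -1.  120. ] -> [ 187.7    9.9 -109. ]
[493.6  -1.   36.5] -> [187.7   9.9 -25.5]
```

send_rows --pt "0 0 -5 0 0 0" --pt "0 0 -25 0 0 0" --pt "0 0 -70 0 0 0" --pt "40 2 -90 0 0 0" --pt "90 5 -90 0 0 0" --pt "140 8 -90 0 0 0" --pt "175 10 -90 0 0 0" --pt "188 10 -90 0 0 0" --pt "188 10 -90 0 0 0" --pt "188 10 -90 0 0 0"

```text
clock: 10.6
tcp_pos: [493.4, -2.6, 100.6]
orientation: [0.0, 0.751, 0.66, -0.001]
ft_force: [-0.1, 0.5, -0.3]
gripper_width: 29.9
gripper_force: 12.0
```

```bash
python3 - <<'E'
from go import *
show([*hold(8),50],[*hold(8),36.5])
s=snap("side","s5")
cv2.imwrite("pics/c5.png",cv2.resize(s[180:260,290:380,::-1],(630,560),interpolation=cv2.INTER_CUBIC))
E
```

```text
at [493.4  -2.6 100.6] t 10.6 turn [-0.03  0.06 -0.14] F [-0.1  0.5 -0.3] w 29.9
[493.6  -1.   50. ] -> [ 1.7  0.1 50.6]
[493.6  -1.   36.5] -> [ 1.7  0.1 64.1]
```

View pics/c5.png

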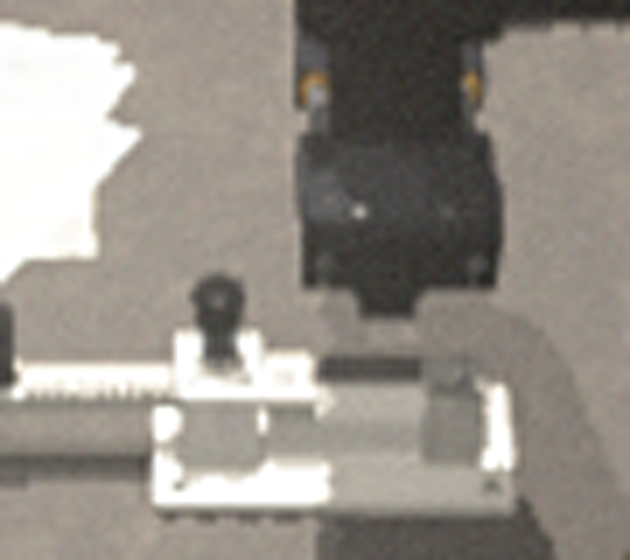

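```bash
python3 - <<'E'
from go import *
t=snap("top","t6"); s=cv2.imread("pics/s5.png")
print(proj("side",state()["tcp_pos"]),[proj("side",[*hold(8+d),z]) for d in(-16,16) for z in (98,108)],proj("side",[*hold(8),34]))
a=cv2.resize(t[225:257,400:440,::-1],(400,320),interpolation=cv2.INTER_CUBIC)
b=cv2.resize(s[212:242,325:363],(400,316),interpolation=cv2.INTER_CUBIC)
cv2.imwrite("pics/c6.png",np.hstack([a[:316],b]))
E
```

```text
(np.float64(345.16512480635583), np.float64(220.0109890385804)) [(np.float64(350.2011254335355), np.float64(220.74240938653867)), (np.float64(350.3433187816321), np.float64(218.10106720940558)), (np.float64(339.05553707670356), np.float64(220.70366961505067)), (np.float64(339.1489992291249), np.float64(218.06392455090412))] (np.float64(343.8981274084106), np.float64(237.09536492597954))
```

View pics/c6.png

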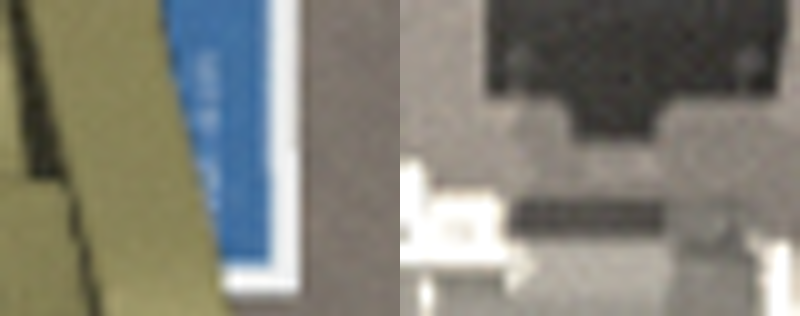

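The ring is off the tissue, the opening still reads 29.9 mm at 12 N, and it's hidden behind the near finger, so it is held. Lowering between the open jaws.

send_rows --pt "1 0 30 0 0 0" --pt "1 0 50 0 0 0" --pt "1 0 58 0 0 0" --pt "1 0 61 0 0 0" --pt "1 0 62 0 0 0" --pt "1 0 62 0 0 0" --pt "1 0 62 0 0 0"

```text
clock: 11.58
tcp_pos: [494.1, 0.4, 39.3]
orientation: [0.0, 0.75, 0.661, 0.0]
ft_force: [-0.2, 0.2, -0.5]
gripper_width: 29.9
gripper_force: 12.0
```

send_rows --pt "0 0 0.5 0 0 0" --pt "0 0 1 0 0 0" --pt "0 0 1 0 0 0"

```text
clock: 11.95
tcp_pos: [493.7, 0.4, 37.8]
orientation: [-0.0, 0.75, 0.661, -0.0]
ft_force: [1.2, -0.3, 0.5]
gripper_width: 29.7
gripper_force: 12.0
```

send_rows --pt "0 0 0.5 0 0 0" --pt "0 0 1 0 0 0" --pt "0 0 1.5 0 0 0" --pt "0 0 1.5 0 0 0" --pt "0 0 1.5 0 0 0"

```text
clock: 12.58
tcp_pos: [493.7, 0.4, 36.3]
orientation: [-0.0, 0.75, 0.661, -0.0]
ft_force: [0.8, -0.7, -0.5]
gripper_width: 29.8
gripper_force: 12.0
```

send_rows --pt "0 0 0.5 0 0 0" --pt "0 0 1 0 0 0" --pt "0 0 1 0 0 0" --pt "0 0 1 0 0 0"

```text
clock: 13.08
tcp_pos: [493.8, 0.4, 36.0]
orientation: [0.0, 0.75, 0.661, -0.0]
ft_force: [-2.9, 0.7, 6.0]
gripper_width: 29.7
gripper_force: 12.0
```

Contact at z = 36.0 with 6 N upward, so the ring is on the bed as predicted. Releasing.

send_rows --pt "0 0 -0.5 0 0 0" --pt "0 0 -0.5 0 0 0" --pt "0 0 -0.5 0 0 0" --pt "0 0 -0.5 0 0 0" --jaw 50

```text
clock: 13.58
tcp_pos: [493.7, 0.4, 35.8]
orientation: [-0.0, 0.75, 0.661, -0.0]
ft_force: [1.1, 0.7, -0.2]
gripper_width: 49.4
gripper_force: 0.0
```

send_rows --pt "0 0 -15 0 0 0" --pt "0 0 -60 0 0 0" --pt "0 0 -110 0 0 0" --pt "0 0 -110 0 0 0" --pt "60 0 -110 0 0 0" --pt "67 0 -110 0 0 0" --pt "67 0 -110 0 0 0" --pt "67 0 -110 0 0 0"

```text
clock: 14.58
tcp_pos: [501.9, 65.4, 145.5]
orientation: [0.0, 0.751, 0.661, -0.001]
ft_force: [-0.2, -0.3, -0.3]
gripper_width: 49.8
gripper_force: 0.0
```

```bash
python3 - <<'E'
from go import *
show([*hold(75),110],[*hold(75),68])
s=snap("side","s7")
cv2.imwrite("pics/c7.png",cv2.resize(s[205:260,290:375,::-1],(765,495),interpolation=cv2.INTER_CUBIC))
E
```

```text
at [501.9  65.4 145.5] t 14.575 turn [-0.04  0.05 -0.09] F [-0.2 -0.3 -0.3] w 49.8
[502.   65.5 110. ] -> [ 0.1  0.1 35.5]
[502.   65.5  68. ] -> [ 0.1  0.1 77.5]
```

View pics/c7.png

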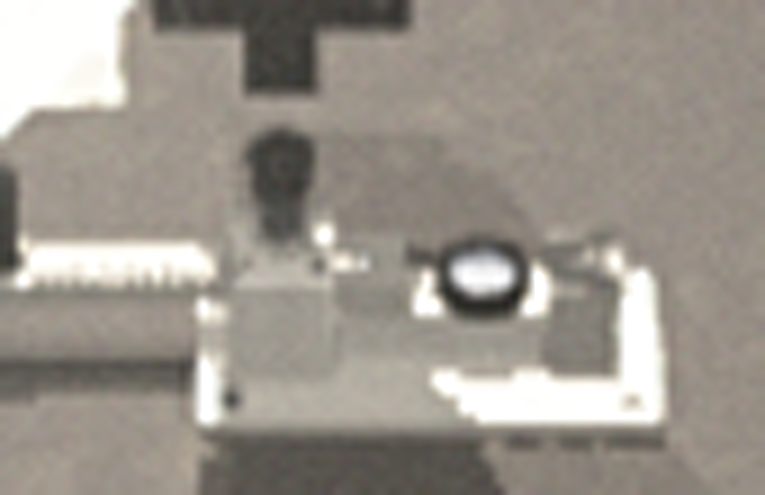

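The ring lies flat on the bed at (343.6,235.6) between the open jaws, and the gripper is above the knob. Down to the knob.

send_rows --pt "0 0 40 0 0 0" --pt "0 0 70 0 0 0" --pt "0 0 77 0 0 0" --pt "0 0 77 0 0 0" --pt "0 0 77 0 0 0"

```text
clock: 15.25
tcp_pos: [503.2, 66.8, 70.1]
orientation: [0.001, 0.75, 0.661, 0.001]
ft_force: [0.1, 0.2, 0.6]
gripper_width: 49.9
gripper_force: 0.0
```

send_rows --pt "0 0 0 0 0 0" --pt "0 0 0 0 0 0" --pt "0 0 0 0 0 0" --pt "0 0 0 0 0 0" --pt "0 0 0 0 0 0" --pt "0 0 0 0 0 0" --jaw 0 --newtons 40

```text
clock: 16.0
tcp_pos: [502.2, 66.9, 68.9]
orientation: [0.0, 0.75, 0.661, -0.0]
ft_force: [-0.4, -0.7, 1.5]
gripper_width: 21.1
gripper_force: 40.0
```

Gripped: 21.1 mm on a 22 mm knob. Now straight up.

send_rows --pt "0 0 -3 0 0 0" --pt "0 0 -6 0 0 0" --pt "0 0 -9 0 0 0" --pt "0 0 -12 0 0 0" --pt "0 0 -14 0 0 0" --pt "0 0 -14 0 0 0" --pt "0 0 -14 0 0 0"

```text
clock: 16.88
tcp_pos: [501.9, 66.7, 81.4]
orientation: [-0.0, 0.75, 0.661, 0.0]
ft_force: [8.2, 1.3, -21.5]
gripper_width: 20.8
gripper_force: 40.0
```

send_rows --pt "0 0 0 0 0 0" --pt "0 0 0 0 0 0" --pt "0 0 0 0 0 0" --pt "0 0 0 0 0 0"

```text
clock: 17.38
tcp_pos: [501.9, 66.8, 81.4]
orientation: [-0.0, 0.75, 0.661, 0.0]
ft_force: [7.8, 1.7, -21.1]
gripper_width: 20.7
gripper_force: 40.0
```

```bash
python3 - <<'E'
from go import *
show()
print(proj("side",[*hold(0),40]))
s=snap("side","s8")
cv2.imwrite("pics/c8.png",cv2.resize(s[205:260,290:375,::-1],(765,495),interpolation=cv2.INTER_CUBIC))
E
```

```text
at [501.9  66.8  81.4] t 17.375 turn [-0.01 -0.04 -0.  ] F [  7.8   1.7 -21.1] w 20.7
(np.float64(346.6829535953549), np.float64(235.60987452986208))
```

View pics/c8.png

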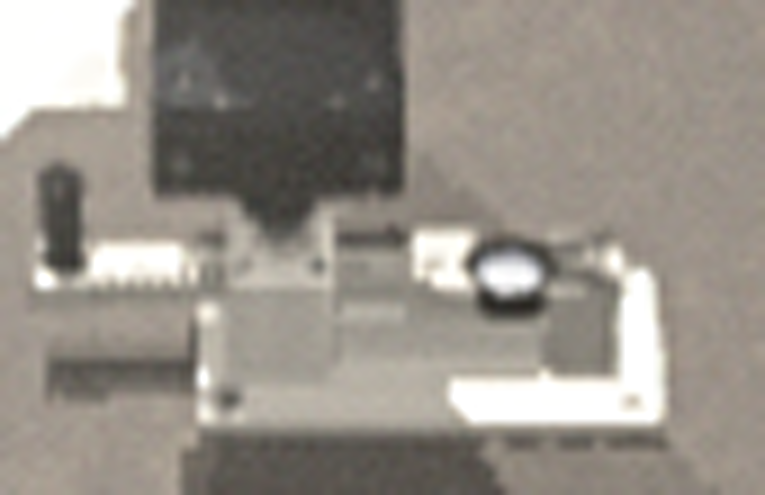

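The jaw has run home: the ring is seated flat between the Vs at (346.9,235.6), against a predicted (346.7,235.6), and the knob is held at its stop.

```bash
python3 -c "
from workcell import finish_job; print(finish_job())"
```

```text
the job is handed in; nothing more can be done
None
```

I handed the job in at about 17.4 s, with the ring clamped flat at its seat by the jaw's own spring and the knob held up at its stop; no verdict came back.

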